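# Test the stop button on the wiring bench

## Robot

A 6-joint arm with a two-finger parallel gripper is mounted at the origin on the work surface. World frame = base frame: x ahead of the robot, y to its left, z up, the work surface at z = 0. Lengths are in mm, angles in rad, forces in N, time in s.
With the tool pointing down it reaches from about 225 to 725 mm from the base axis. Payload 3.1 kg.
Tool frame: the origin (TCP) lies between the finger pads; the fingertips stand 25 mm ahead of it and the grasp point (between the pads) lies 6 mm ahead of it; z points along the fingers, y is the line along which they close (so a half turn about z gives the same grasp; the last joint's range is limited). The gripper opens to 85 mm and grips with 20 to 120 N. Pads are 22 mm wide; open, the fingers measure 114 mm over their backs; the gripper's body (76 mm by 85 mm) begins 54 mm behind the grasp point. The pads swing forward as they close: fully open they stand 13 mm farther back than shut.
Start: joints at [-1.261, 0.048, 0.099, 1.622, 0, 1.443], TCP at [222.557, -475.485, 256.312] pointing down, gripper open.
Joint ranges: [-2.91, 2.91], [-0.99, 1.94], [-1.21, 1.42], [-2.12, 2.29], [-1.49, 1.47], [-3.14, 3.14]. Speed limits (rad/s): [2.79, 2.79, 3.14, 3.14, 3.14, 3.14].

## Interface

Orientations are given as a unit quaternion [w, x, y, z].
In Python, from station import r, get_image, job gives the robot as it stands.
- The arm moves only by the tool apply_moves, never from a script. Its argument "steps" is a list of rows, each an object with "delta_rot": the turn, a rotation vector about the tool's x, y, z normalised to -1 to 1, where 1 is pi rad, a list of three; "travel": the shift along the tool's x, y, z normalised to -1 to 1, where 1 is 1 m, a list of three; "hand": the opening, from 0 (shut) to 1 (fully open). In form: [{"delta_rot": [ax, ay, az], "travel": [tx, ty, tz], "hand": hand}, ...]. A call has 1 to 12 rows; each row shifts and turns the commanded pose from where the row before left it, along the tool's axes as they then stand; what a row does not reach is not made up. A row lasts 1/12 s, in which the tool goes at most 41.7 mm and 7.16 degrees, less where a joint would pass 70% of its speed; a pose out of reach is approached as far as the arm can. A call with a number of a shift or a turn outside -1 to 1 is refused whole. A call with a gripper value outside its range is refused whole. The fingers move at their own pace and stop on an object; "newtons" is the grip in N (left out, the last holds). Time passes only in rows, so rows that do not move let the fingers close. It gives the time, the measured TCP pose, the force, the opening and the grip force at its end, in the units of the state.
- r.observe(): the state, without advancing time (a new reading comes with each control period).
- get_image(name): name is "scene" or "top" or "wrist"; returns a dict with "color" (384x512x3 uint8, red, green, blue), "range_z" (384x512 float32, mm along the optical axis (not along the pixel's ray), 0 where there is no reading), "fx", "fy", "cx", "cy" (pixels), "R" (3x3) and "t" (3): a world point X has camera coordinates R X + t; the wrist camera has in their place "mount" (4x4, takes a point from camera to tool coordinates, whose origin is the TCP and whose axes are the flange's). Camera axes: x right, y down, z forward; pixel columns grow to the right and rows downward; lengths in mm; the calibration is good to about 2 mm. A picture is of the moment at which its call begins: read the wrist's pose just before it.
- job.close_job(): hands the job in; it is judged then, once.
The state is a dict: "t": time; "joints": joint angles; "qd": joint speeds; "effort": joint torques, N m; "tool_pos": TCP position; "eef_rot": TCP orientation; "ft_force": force on the tool from outside, world axes, zero at the start; "torque": the same for the moment, N m; "gripper_width": finger opening in mm; "grasp_force": force on a finger pad.
Only numpy, scipy, OpenCV 4.12 (cv2) and the standard library are available. Lean on these libraries where they do the work, as an engineer would, in place of code of your own. Each camera call takes 0.05 s, during which the arm holds its last target. There are 200 camera calls.

## Task

Carry out the stop-button check of the wiring bench without gripping anything: with a fingertip press the mushroom stop button down until it latches, then turn it clockwise by pushing its raised wing sideways until it springs back up, and finally press the small flat reset button on the other box all the way in and let it come out again. Push gently and leave the jar, the parts bin and the screwdriver where they are.

Things in the scene. Friction and masses are not known exactly. Their poses are not given: they have to be found in the camera images.
- stop_box: Grey steel box, 110 x 110 mm, 55 mm high, fixed to the bench, turned up to 35 degrees; origin at the centre of its underside, z up. On top, central: the mushroom button, a round black head 60 mm across with a raised straight grey wing across it, 56 mm long, 12 mm wide, 18 mm high. White arrows beside it point clockwise. Over 35 N in all on button or box is too hard.
- stop_top (a point): Centre of the top face of the wing, on the button's turning axis; 107 mm above the bench when the button is out. Moves and turns with the button: its y axis runs along the wing, x across it, z up; with the button at rest these axes are those of stop_box.
- stop (a joint): How far the mushroom button is pressed in, m: 0 out, latched rest at about 0.0075, end stop at 0.013. It latches when pressed to 0.011 or more, best to the end stop. The spring pushes back 6 N when out and 9 N when fully in, and passing the latch adds up to 3 N. Latched, it stays in by itself; pressed less far it comes out again.
- stop_twist (a joint): Turn of the mushroom head, rad, clockwise seen from above; 0 at rest, stop at 1.05. A spring turns it back to 0 (torque 0.012 N m at rest, 0.055 N m at 1.05). A latched button comes free at a turn of 0.5 to 0.75 and springs up 7.5 mm by itself.
- reset_box: Smaller grey steel box, 80 x 80 mm, 45 mm high, fixed to the bench, origin at the centre of its underside. A flat round black button, 28 mm across in a 44 mm steel collar, is at the centre of its top.
- reset_top (a point): Centre of the top face of the flat reset button, 67 mm above the bench when out; 10 mm above the collar.
- reset (a joint): How far the reset button is pressed in, m: 0 out, 0.006 fully in (takes 5 N); it springs back when let go.
- jar: White closed jar, 48 mm across, 70 mm high, standing loose on the bench, origin at the centre of its underside. Bystander.
- bin: Open black parts bin, 90 x 130 mm, 45 mm high, loose, origin at the centre of its underside. Bystander.
- driver: Screwdriver lying loose on the far part of the bench. Bystander.

How it is judged (in metres and radians):
On the way, in this order (a step that is already met when the one before it is completed fails the run):
1. the stop button is pressed in far enough to latch (value of joint stop above 0.0065 m), for 0.1 s.
2. the pressed-in button is turned clockwise (value of joint stop_twist above 0.35 rad and value of joint stop above 0.005 m), for 0.02 s.
3. the button has sprung back out (value of joint stop below 0.002 m), for 0.1 s.
4. the reset button is pressed in (value of joint reset above 0.0045 m), for 0.04 s.
At the end, for the whole second after the job is handed in: The stop button is out again (less than 2 mm in) and turned back to rest (within 0.1 rad), the reset button is out (less than 1.5 mm in), and jar, bin and screwdriver are within 20 mm of where they stood (value of joint stop below 0.002 m and value of joint stop_twist below 0.1 rad and value of joint reset below 0.0015 m and distance of each of jar, bin, driver from where it was at the start of the episode below 0.02 m); the robot touches nothing.
It fails at once if the reset button is pressed while the stop button is in (value of joint reset above 0.003 m and value of joint stop above 0.004 m).
It fails at once if the stop button or its box is gripped or pushed with more than 35 N (contact force between stop_box and anything else above 35 N).
It fails at once if the reset button or its box is gripped or pushed with more than 35 N (contact force between reset_box and anything else above 35 N).
It fails at once if the jar, the parts bin or the screwdriver is lifted, carried or knocked (distance of any of jar, bin, driver from where it was at the start of the episode above 0.025 m).
It also fails if it takes over 51 s, if anything falls off the work surface, if the arm or the gripper's body presses on something with over 40 N, if the wrist force passes 120 N, or if a joint passes its speed limit or range.

## Working session

There is one attempt and no reset: what is moved stays moved. The work goes in short steps, Python scripts to look and compute and a tool call to move; the robot and the scene stay as the last step left them, time stands still between calls to the robot, and variables do not carry over. Pictures are saved under pics/ and viewed, at most 10 in all, crops included, and the job is handed in when it is done.

Besides the shell and the picture viewer there is one more tool, called by a JSON object that holds its "api" and its "payload". apply_moves: Moves the arm, as the interface text tells. Scaled input: -1 to 1 covers 1 m each way for a shift and pi rad each way for a turn. Its arguments: {"type":"object","properties":{"steps":{"type":"array"},"newtons":{"type":"number"}},"required":["steps"]}

```bash
mkdir -p pics; ls; python3 - <<'E'
from station import r,get_image
import cv2,numpy as np
print(r.observe())
for n in ("top","scene"):
    d=get_image(n); np.savez("%s.npz"%n,**d)
    cv2.imwrite(f"pics/{n}0.png",d["color"][:,:,::-1])
    print(n,d["fx"],d["cx"],d["cy"],d["R"],d["t"])
E
```

```text
pics
{'t': 0.0, 'joints': array([-1.26080756e+00,  4.87249181e-02,  9.75787508e-02,  1.62203351e+00,
        1.06482999e-05,  1.44298451e+00]), 'qd': array([ 2.22252810e-04, -3.34410251e-04, -3.84676282e-04, -5.65792403e-05,
        5.52356325e-04, -1.56109980e-03]), 'effort': array([ 3.49684406e-04, -3.38783097e+01,  3.20015466e+01,  2.03221233e-02,
       -1.04168257e-04, -3.07516338e-06]), 'tool_pos': array([ 222.38290835, -474.94299439,  255.12099613]), 'eef_rot': array([-1.18721767e-03,  9.76136156e-01,  2.17156129e-01, -1.03095616e-04]), 'ft_force': array([ 0.05263789, -0.15864878, -0.83482477]), 'torque': array([-0.00365983, -0.04156919, -0.02070404]), 'grasp_force': 0.0, 'gripper_width': 85.41228974957966}
top 347.05519336975937 258.27359872212656 193.48323238761793 [[ 0.0215328  -0.99973116  0.00859913]
 [-0.98035765 -0.02280059 -0.19590564]
 [ 0.19604903 -0.00421183 -0.98058505]] [-25.60610057 598.19339885 714.97023902]
scene 428.8209570326629 249.12567261336767 201.39472955246308 [[ 0.76747237  0.64099687  0.01044807]
 [ 0.47791405 -0.56119682 -0.67576349]
 [-0.42729886  0.52362309 -0.73704447]] [-481.18720939 -233.65293227 1232.33918456]
```

View pics/top0.png

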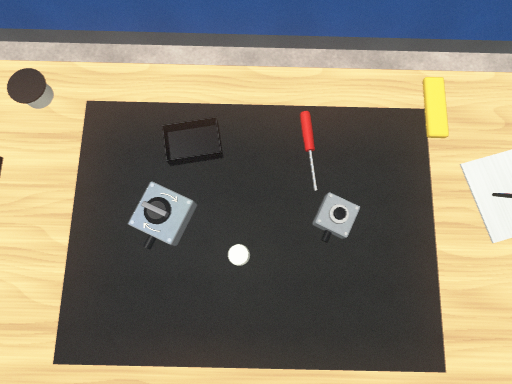

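View pics/scene0.png

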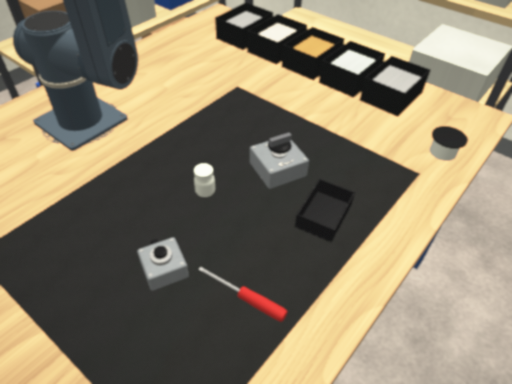

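The top view shows the stop box at about (162,213) with its wing near (155,209). The reset box is at (338,214), the jar at (238,255), the bin at (193,141) and the driver at (310,150). Next I turn these into world positions.

```bash
cat > h.py <<'E'
import numpy as np,cv2
def cloud(d):
    z=d["range_z"].astype(float); v,u=np.indices(z.shape)
    C=np.stack([(u-d["cx"])/d["fx"]*z,(v-d["cy"])/d["fy"]*z,z],-1)
    return (C-d["t"])@d["R"], z>0
def rect(p):
    (c,s,a)=cv2.minAreaRect(p[:,:2].astype(np.float32)); return np.round(c,1),np.round(s,1),round(a,1)
E
python3 - <<'E'
from h import *
for n in ("top","scene"):
    d=dict(np.load(n+".npz")); P,ok=cloud(d); P=P[ok]
    m=(P[:,2]>15)&(P[:,0]>150)&(P[:,0]<750)&(abs(P[:,1])<420)&(P[:,2]<130)
    # cluster on a grid
    g=np.zeros((300,420),np.uint8); ij=((P[m][:,:2]-[150,-420])/2).astype(int); g[ij[:,0],ij[:,1]]=1
    k,lab=cv2.connectedComponents(cv2.dilate(g,np.ones((7,7))))
    L=lab[ij[:,0],ij[:,1]]
    print(n)
    for i in range(1,k):
        q=P[m][L==i]
        if len(q)<40: continue
        zt=np.percentile(q[:,2],98)
        print(len(q),"ztop",round(zt,1),rect(q),np.median(q,0).round(1))
        for lo,hi in((100,115),(80,98),(50,60),(40,49),(62,72),(53,61)):
            s=q[(q[:,2]>lo)&(q[:,2]<hi)]
            if len(s)>15: print("   z",lo,hi,len(s),s.mean(0).round(1),rect(s))
E
```

```text
top
368 ztop 71.5 (array([464.2,  26.3]), array([45.8, 42.2]), 1.9) [464.1  26.3  68.9]
   z 40 49 18 [457.8  15.   41.6] (array([459.7,  18.9]), array([23.7, 44.7]), 62.3)
   z 62 72 323 [464.5  27.9  69. ] (array([464.6,  27.1]), array([42. , 40.6]), 1.3)
2690 ztop 106.1 (array([539.5, 209.5]), array([110.4, 140.2]), 66.2) [545.6 196.5  54.2]
   z 100 115 158 [553.  203.1 105.5] (array([553.3, 203.7]), array([55.8, 11.9]), 65.4)
   z 80 98 443 [551.7 201.4  86.3] (array([553. , 203.4]), array([56. , 56.3]), 47.5)
   z 50 60 1779 [550.5 199.7  53.8] (array([553.2, 203.6]), array([110.3, 109.7]), 66.2)
   z 40 49 48 [532.8 159.   45.2] (array([550.4, 197. ]), array([ 96.3, 110.2]), 66.2)
   z 53 61 1282 [551.1 200.7  54.5] (array([552.9, 203.2]), array([108.3, 108.2]), 66.3)
1410 ztop 67.1 (array([ 547.5, -187.2]), array([ 80.2, 105.3]), 65.5) [ 553.  -185.6   44.2]
   z 50 60 179 [ 557.2 -190.2   55.9] (array([ 558.6, -191.5]), array([41.7, 43.1]), 87.7)
   z 40 49 912 [ 557.1 -190.8   44. ] (array([ 558.6, -192.3]), array([80. , 80.4]), 65.1)
   z 62 72 125 [ 558.2 -191.8   65.9] (
[... 1388 characters left out ...]
([ 546.1, -187.1]), array([ 80. , 109.8]), 65.3) [ 570.9 -199.7   43.8]
   z 50 60 194 [ 564.  -196.4   55.5] (array([ 558.7, -193.1]), array([42.3, 43.2]), 70.7)
   z 40 49 968 [ 563.3 -196.5   43.9] (array([ 558.4, -192.9]), array([79.8, 82.5]), 65.3)
   z 62 72 129 [ 559.4 -193.4   65.7] (array([ 559.2, -192.4]), array([25.2, 25.7]), 46.8)
   z 53 61 178 [ 563.1 -196.1   56.1] (array([ 558.4, -193. ]), array([42.7, 41.7]), 65.1)
206 ztop 25.1 (array([ 687.8, -138.9]), array([125.6,  21.9]), 5.7) [ 731.3 -138.6   21.1]
678 ztop 45.0 (array([723. , 145.9]), array([ 77.1, 134.2]), 10.5) [708.9 164.4  32.1]
   z 40 49 169 [707.1 145.6  42.7] (array([721.3, 146. ]), array([ 74.3, 133.6]), 9.2)
```

{"api": "apply_moves", "payload": {"steps": [{"delta_rot": [0, 0, -0.0383], "travel": [0, 0, 0], "hand": 0}, {"delta_rot": [0, 0, -0.0383], "travel": [0, 0, 0], "hand": 0}, {"delta_rot": [0, 0, -0.0383], "travel": [0, 0, 0], "hand": 0}, {"delta_rot": [0, 0, -0.0383], "travel": [0, 0, 0], "hand": 0}, {"delta_rot": [0, 0, -0.0383], "travel": [0, 0, 0], "hand": 0}, {"delta_rot": [0, 0, -0.0383], "travel": [0, 0, 0], "hand": 0}, {"delta_rot": [0, 0, -0.0383], "travel": [0, 0, 0], "hand": 0}, {"delta_rot": [0, 0, -0.0383], "travel": [0, 0, 0], "hand": 0}, {"delta_rot": [0, 0, -0.0383], "travel": [0, 0, 0], "hand": 0}, {"delta_rot": [0, 0, -0.0383], "travel": [0, 0, 0], "hand": 0}, {"delta_rot": [0, 0, -0.0383], "travel": [0, 0, 0], "hand": 0}, {"delta_rot": [0, 0, -0.0383], "travel": [0, 0, 0], "hand": 0}], "newtons": 20}}

```text
t: 1.1
tool_pos: [222.4, -475.2, 255.6]
eef_rot: [-0.001, 0.587, 0.81, 0.0]
ft_force: [0.3, -0.4, -0.0]
gripper_width: -0.1
grasp_force: 0.0
```

{"api": "apply_moves", "payload": {"steps": [{"delta_rot": [0, 0, -0.0383], "travel": [0, 0, 0], "hand": 0}, {"delta_rot": [0, 0, -0.0383], "travel": [0, 0, 0], "hand": 0}, {"delta_rot": [0, 0, -0.0383], "travel": [0, 0, 0], "hand": 0}, {"delta_rot": [0, 0, -0.0383], "travel": [0, 0, 0], "hand": 0}, {"delta_rot": [0, 0, -0.0383], "travel": [0, 0, 0], "hand": 0}, {"delta_rot": [0, 0, -0.0383], "travel": [0, 0, 0], "hand": 0}, {"delta_rot": [0, 0, -0.0383], "travel": [0, 0, 0], "hand": 0}, {"delta_rot": [0, 0, 0], "travel": [0, 0, 0], "hand": 0}]}}

```text
t: 1.77
tool_pos: [222.5, -475.2, 255.7]
eef_rot: [-0.0, 0.206, 0.978, 0.001]
ft_force: [-0.1, -0.1, 0.6]
gripper_width: 0.2
grasp_force: 0.0
```

{"api": "apply_moves", "payload": {"steps": [{"delta_rot": [0, 0, 0], "travel": [-0.0014, 0.02, 0], "hand": 0}, {"delta_rot": [0, 0, 0], "travel": [-0.0014, 0.0385, 0], "hand": 0}, {"delta_rot": [0, 0, 0], "travel": [-0.0014, 0.0385, 0], "hand": 0}, {"delta_rot": [0, 0, 0], "travel": [-0.0014, 0.0385, 0], "hand": 0}, {"delta_rot": [0, 0, 0], "travel": [-0.0014, 0.0385, 0], "hand": 0}, {"delta_rot": [0, 0, 0], "travel": [-0.0014, 0.0385, 0], "hand": 0}, {"delta_rot": [0, 0, 0], "travel": [-0.0014, 0.0385, 0], "hand": 0}, {"delta_rot": [0, 0, 0], "travel": [-0.0014, 0.0385, 0], "hand": 0}, {"delta_rot": [0, 0, 0], "travel": [-0.0014, 0.0385, 0], "hand": 0}, {"delta_rot": [0, 0, 0], "travel": [-0.0014, 0.0385, 0], "hand": 0}, {"delta_rot": [0, 0, 0], "travel": [-0.0014, 0.0385, 0], "hand": 0}, {"delta_rot": [0, 0, 0], "travel": [-0.0014, 0.0385, 0], "hand": 0}]}}

```text
t: 2.77
tool_pos: [418.1, -75.0, 256.2]
eef_rot: [0.0, 0.209, 0.978, -0.0]
ft_force: [0.9, -0.4, 0.4]
gripper_width: -0.1
grasp_force: 0.0
```

{"api": "apply_moves", "payload": {"steps": [{"delta_rot": [0, 0, 0], "travel": [-0.0014, 0.0385, 0], "hand": 0}, {"delta_rot": [0, 0, 0], "travel": [-0.0014, 0.0385, 0], "hand": 0}, {"delta_rot": [0, 0, 0], "travel": [-0.0014, 0.0385, 0], "hand": 0}, {"delta_rot": [0, 0, 0], "travel": [-0.0014, 0.0385, 0], "hand": 0}, {"delta_rot": [0, 0, 0], "travel": [-0.0014, 0.0385, 0], "hand": 0}, {"delta_rot": [0, 0, 0], "travel": [-0.0014, 0.0385, 0], "hand": 0}, {"delta_rot": [0, 0, 0], "travel": [-0.0014, 0.0385, 0.03], "hand": 0}, {"delta_rot": [0, 0, 0], "travel": [-0.0014, 0.03, 0.03], "hand": 0}, {"delta_rot": [0, 0, 0], "travel": [0, 0.012, 0.03], "hand": 0}, {"delta_rot": [0, 0, 0], "travel": [0, 0, 0], "hand": 0}, {"delta_rot": [0, 0, 0], "travel": [0, 0, 0], "hand": 0}]}}

```text
t: 3.68
tool_pos: [549.5, 197.7, 168.1]
eef_rot: [-0.003, 0.208, 0.978, -0.002]
ft_force: [-0.8, 0.2, -0.6]
gripper_width: 0.1
grasp_force: 0.0
```

```bash
python3 - <<'E'
from h import *
from station import r,get_image
d=get_image("scene"); o=r.observe()
P,ok=cloud(d)
p=o["tool_pos"]; e=np.array([.404,.915]); n=np.array([.915,-.404])
D=P[...,:2]-p[:2]; a=D@e; b=D@n
m=ok&(abs(a)<60)&(abs(b)<60)&(P[...,2]>112)
print(p,"lowest tool pts",np.percentile(P[...,2][m],[0,1,3]).round(1))
for z in range(115,225,8):
    k=m&(abs(P[...,2]-z)<4)
    if k.sum()>3: print(z,k.sum(),"e",a[k].min().round(1),a[k].max().round(1),"n",b[k].min().round(1),b[k].max().round(1))
c=d["color"][90:230,190:370,::-1]
cv2.imwrite("pics/s1.png",cv2.resize(c,None,fx=4,fy=4))
E
```

```text
[550.90149093 197.29677685 170.82939596] lowest tool pts [142.5 155.8 175.3]
147 21 e -14.4 8.7 n -4.7 12.5
155 36 e -15.7 10.7 n -9.2 12.1
163 37 e -15.7 10.9 n -4.8 12.6
171 37 e -15.4 10.8 n -6.8 12.6
179 31 e -16.8 11.3 n -2.8 12.1
187 58 e -32.0 29.8 n -1.2 13.3
195 104 e -37.8 37.0 n -9.4 14.1
203 84 e -42.2 44.2 n -16.7 16.2
211 101 e -48.6 48.6 n -12.9 18.4
219 114 e -55.9 55.7 n -5.7 18.1
```

View pics/s1.png

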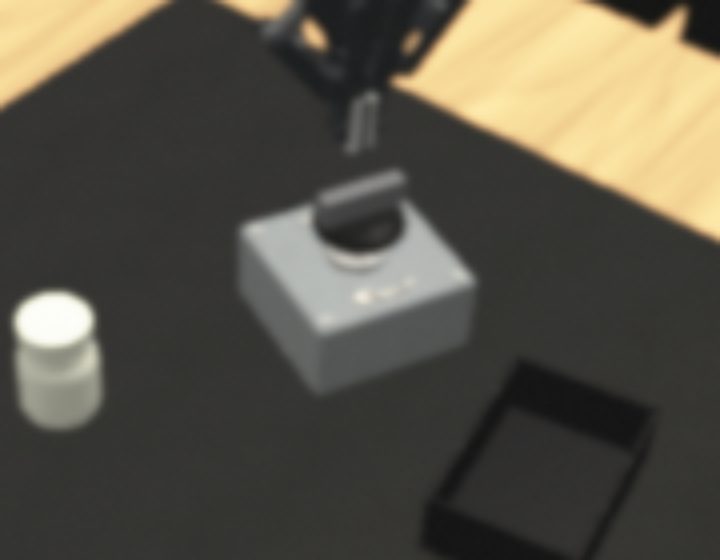

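The closed fingertip hangs above the near-centre of the wing at crop (365,150), and its tip is about 25 mm below the TCP. I'll average the pose reading before pressing.

{"api": "apply_moves", "payload": {"steps": [{"delta_rot": [0, 0, 0], "travel": [0, 0.006, 0.02], "hand": 0}, {"delta_rot": [0, 0, 0], "travel": [0, 0, 0.008], "hand": 0}, {"delta_rot": [0, 0, 0], "travel": [0, 0, 0], "hand": 0}, {"delta_rot": [0, 0, 0], "travel": [0, 0, 0], "hand": 0}]}}

```text
t: 4.07
tool_pos: [554.2, 202.2, 144.4]
eef_rot: [0.0, 0.208, 0.978, -0.0]
ft_force: [-0.1, 0.6, -0.1]
gripper_width: 0.2
grasp_force: 0.0
```

```bash
python3 - <<'E'
from station import r,get_image
import numpy as np
L=[];F=[]
for i in range(4):
    o=r.observe(); L.append(o["tool_pos"]);F.append(o["ft_force"]); get_image("wrist")
print(np.round(L,1),np.mean(L,0),np.round(F,1),o["eef_rot"],o["joints"])
E
```

```text
[[554.2 202.2 144.4]
 [554.6 202.4 144.9]
 [554.8 202.6 145.1]
 [554.8 202.8 145.1]] [554.58663053 202.50905843 144.87041321] [[-0.1  0.6 -0.1]
 [ 0.3  0.8 -0.5]
 [ 0.5 -0.4 -0.4]
 [ 0.3 -0.7  0.8]] [1.15605997e-03 2.07815657e-01 9.78167200e-01 4.94748874e-04] [ 2.36921502e-01  2.19138780e-01  6.69386860e-02  1.41608348e+00
 -1.05312642e-04  6.55604371e-01]
```

{"api": "apply_moves", "payload": {"steps": [{"delta_rot": [0, 0, 0], "travel": [0.0017, 0, 0.006], "hand": 0}, {"delta_rot": [0, 0, 0], "travel": [0, 0, 0.005], "hand": 0}, {"delta_rot": [0, 0, 0], "travel": [0, 0, 0.002], "hand": 0}, {"delta_rot": [0, 0, 0], "travel": [0, 0, 0.002], "hand": 0}, {"delta_rot": [0, 0, 0], "travel": [0, 0, 0.002], "hand": 0}, {"delta_rot": [0, 0, 0], "travel": [0, 0, 0.001], "hand": 0}, {"delta_rot": [0, 0, 0], "travel": [0, 0, 0], "hand": 0}, {"delta_rot": [0, 0, 0], "travel": [0, 0, 0], "hand": 0}]}}

```text
t: 4.93
tool_pos: [552.9, 204.0, 127.4]
eef_rot: [0.001, 0.207, 0.978, 0.0]
ft_force: [-2.4, -0.3, 9.2]
gripper_width: -0.0
grasp_force: 4.1
```

{"api": "apply_moves", "payload": {"steps": [{"delta_rot": [0, 0, 0], "travel": [0, 0, 0.0015], "hand": 0}, {"delta_rot": [0, 0, 0], "travel": [0, 0, 0.0015], "hand": 0}, {"delta_rot": [0, 0, 0], "travel": [0, 0, 0.0015], "hand": 0}, {"delta_rot": [0, 0, 0], "travel": [0, 0, 0.0015], "hand": 0}, {"delta_rot": [0, 0, 0], "travel": [0, 0, 0.0015], "hand": 0}, {"delta_rot": [0, 0, 0], "travel": [0, 0, 0], "hand": 0}, {"delta_rot": [0, 0, 0], "travel": [0, 0, 0], "hand": 0}]}}

```text
t: 5.52
tool_pos: [552.9, 204.0, 119.7]
eef_rot: [0.001, 0.207, 0.978, 0.0]
ft_force: [-1.9, -0.7, 8.8]
gripper_width: -0.1
grasp_force: 4.1
```

{"api": "apply_moves", "payload": {"steps": [{"delta_rot": [0, 0, 0], "travel": [0, 0, 0.0008], "hand": 0}, {"delta_rot": [0, 0, 0], "travel": [0, 0, 0], "hand": 0}]}}

```text
t: 5.68
tool_pos: [553.0, 204.0, 119.1]
eef_rot: [0.001, 0.207, 0.978, 0.0]
ft_force: [-3.0, -0.5, 7.8]
gripper_width: -0.2
grasp_force: 4.2
```

{"api": "apply_moves", "payload": {"steps": [{"delta_rot": [0, 0, 0], "travel": [0, 0, -0.003], "hand": 0}, {"delta_rot": [0, 0, 0], "travel": [0, 0, -0.003], "hand": 0}, {"delta_rot": [0, 0, 0], "travel": [0, 0, -0.01], "hand": 0}, {"delta_rot": [0, 0, 0], "travel": [0, 0, -0.01], "hand": 0}, {"delta_rot": [0, 0, 0], "travel": [0.03, 0.02, 0], "hand": 0}, {"delta_rot": [0, 0, 0], "travel": [0.01, 0.01, 0], "hand": 0}, {"delta_rot": [0, 0, 0], "travel": [0, 0, 0], "hand": 0}, {"delta_rot": [0, 0, 0], "travel": [0, 0, 0], "hand": 0}]}}

```text
t: 6.35
tool_pos: [527.8, 248.1, 142.9]
eef_rot: [0.0, 0.206, 0.978, -0.0]
ft_force: [-1.3, -0.0, 0.2]
gripper_width: 0.2
grasp_force: 0.0
```

```bash
python3 - <<'E'
from h import *
from station import r,get_image
d=get_image("scene"); P,ok=cloud(d)
D=P[...,:2]-[553.2,203.5]; e=np.array([.404,.915]); n=np.array([.915,-.404])
a=D@e;b=D@n
m=ok&(abs(a)<24)&(abs(b)<8)
print(r.observe()["tool_pos"],np.percentile(P[...,2][m],[5,25,50,75,95]).round(1))
k=ok&(np.hypot(a,b)<34)&(P[...,2]>92)&(P[...,2]<110); print(rect(P[k]),k.sum(),a[k].mean())
d0=dict(np.load("scene.npz")); P,ok=cloud(d0)
D=P[...,:2]-[553.2,203.5]; a=D@e;b=D@n; m=ok&(abs(a)<24)&(abs(b)<8); print(np.percentile(P[...,2][m],[5,25,50,75,95]).round(1))
E
```

```text
[528.12155149 247.52251273 142.78500601] [ 78.4  94.8 262.9 340.7 417.5]
(array([552.9, 202.3]), array([55.9, 14.1]), 66.6) 113 -1.0595102720576839
[ 53.6  87.8  96.8 104.4 106.3]
```

```bash
python3 - <<'E'
from h import *
from station import r,get_image
e=np.array([.404,.915]); n=np.array([.915,-.404])
for s in ("new","old"):
  for name in ("scene","top"):
    d=get_image(name) if s=="new" else dict(np.load(name+".npz")); P,ok=cloud(d)
    D=P[...,:2]-[553.2,203.5]; a=D@e;b=D@n
    k=ok&(np.hypot(a,b)<34)&(P[...,2]>85)&(P[...,2]<112)
    print(s,name,np.percentile(P[...,2][k],[50,90,97,100]).round(1) if k.sum() else 0,k.sum())
E
```

```text
new scene [ 95.9  98.5  99.3 100.8] 152
new top [ 98.3  99.7 100.8 101.6] 159
old scene [ 94.8 105.6 106.5 108. ] 278
old top [ 88.4 106.2 107.1 108.9] 475
```

The wing top has dropped from 107 to 99.5 mm, so the button is latched. Next I lower the finger beside the wing's left end and push.

{"api": "apply_moves", "payload": {"steps": [{"delta_rot": [0, 0, 0], "travel": [0, -0.003, 0.013], "hand": 0}, {"delta_rot": [0, 0, 0], "travel": [0, 0, 0.013], "hand": 0}, {"delta_rot": [0, 0, 0], "travel": [-0.015, 0, 0], "hand": 0}, {"delta_rot": [0, 0, 0], "travel": [-0.0055, 0, 0], "hand": 0}, {"delta_rot": [0, 0, 0], "travel": [0, 0, 0], "hand": 0}, {"delta_rot": [0, 0, 0], "travel": [0, 0, 0], "hand": 0}]}}

```text
t: 7.0
tool_pos: [546.3, 235.9, 117.3]
eef_rot: [0.0, 0.208, 0.978, 0.0]
ft_force: [0.2, -0.1, -0.5]
gripper_width: 0.1
grasp_force: 0.0
```

{"api": "apply_moves", "payload": {"steps": [{"delta_rot": [0, 0, 0], "travel": [-0.0015, 0, 0], "hand": 0}, {"delta_rot": [0, 0, 0], "travel": [-0.0015, 0, 0], "hand": 0}, {"delta_rot": [0, 0, 0], "travel": [-0.0015, 0, 0], "hand": 0}, {"delta_rot": [0, 0, 0], "travel": [-0.0015, 0, 0], "hand": 0}, {"delta_rot": [0, 0, 0], "travel": [0, 0, 0], "hand": 0}]}}

```text
t: 7.42
tool_pos: [551.5, 234.3, 117.4]
eef_rot: [0.0, 0.207, 0.978, 0.0]
ft_force: [-0.0, -0.2, 0.8]
gripper_width: 0.0
grasp_force: 0.2
```

{"api": "apply_moves", "payload": {"steps": [{"delta_rot": [0, 0, 0], "travel": [-0.0015, 0, 0], "hand": 0}, {"delta_rot": [0, 0, 0], "travel": [-0.0015, 0, 0], "hand": 0}, {"delta_rot": [0, 0, 0], "travel": [-0.0015, 0, 0], "hand": 0}, {"delta_rot": [0, 0, 0], "travel": [-0.0015, 0, 0], "hand": 0}, {"delta_rot": [0, 0, 0], "travel": [0, 0, 0], "hand": 0}]}}

```text
t: 7.83
tool_pos: [557.0, 231.4, 117.1]
eef_rot: [0.0, 0.207, 0.978, -0.0]
ft_force: [-1.0, 1.5, 0.9]
gripper_width: 0.3
grasp_force: 0.8
```

```bash
cat > chk.py <<'E'
from h import *
from station import r,get_image
d=get_image("top"); P,ok=cloud(d); o=r.observe()
D=P[...,:2]-[553.2,203.5]; a=D@[.404,.915]; b=D@[.915,-.404]
k=ok&(np.hypot(a,b)<34)&(P[...,2]>91)&(P[...,2]<112)
print(o["tool_pos"].round(1),o["ft_force"].round(1),k.sum(),np.percentile(P[...,2][k],[50,90,97]).round(1) if k.sum() else 0, rect(P[k]) if k.sum()>5 else 0)
cv2.imwrite("pics/c%.0f.png"%(o["t"]*100),cv2.resize(d["color"][160:260,100:230,::-1],None,fx=4,fy=4))
E
python3 chk.py; ls pics
```

```text
[557.  231.3 117.1] [-0.5  1.4  1.4] 86 [ 98.   99.5 100.5] (array([553.4, 203.4]), array([55.8, 11.6]), 34.9)
c788.png
s1.png
scene0.png
top0.png
```

The wing has turned about 0.54 rad and is still latched. I'll keep pushing.

{"api": "apply_moves", "payload": {"steps": [{"delta_rot": [0, 0, 0], "travel": [-0.0015, 0, 0], "hand": 0}, {"delta_rot": [0, 0, 0], "travel": [-0.0015, 0, 0], "hand": 0}, {"delta_rot": [0, 0, 0], "travel": [-0.0015, 0, 0], "hand": 0}, {"delta_rot": [0, 0, 0], "travel": [0, 0, 0], "hand": 0}]}}

```text
t: 8.22
tool_pos: [560.8, 229.9, 116.9]
eef_rot: [-0.0, 0.207, 0.978, 0.0]
ft_force: [-1.8, 3.0, 1.5]
gripper_width: -0.0
grasp_force: 1.7
```

```bash
python3 chk.py
```

```text
[560.7 229.9 116.9] [-1.7  2.6  1.2] 90 [104.9 107.3 108. ] (array([555.2, 197.7]), array([56.2, 23.9]), 19.7)
```

The button sprung up to 107 mm. Now I retreat, rise, and move over the reset box.

{"api": "apply_moves", "payload": {"steps": [{"delta_rot": [0, 0, 0], "travel": [0.005, 0, 0], "hand": 0}, {"delta_rot": [0, 0, 0], "travel": [0.01, 0, 0], "hand": 0}, {"delta_rot": [0, 0, 0], "travel": [0.015, 0, 0], "hand": 0}, {"delta_rot": [0, 0, 0], "travel": [0, 0, -0.03], "hand": 0}, {"delta_rot": [0, 0, 0], "travel": [0, 0, -0.04], "hand": 0}, {"delta_rot": [0, 0, 0], "travel": [-0.012, -0.024, 0], "hand": 0}, {"delta_rot": [0, 0, 0], "travel": [-0.018, -0.0352, 0], "hand": 0}, {"delta_rot": [0, 0, 0], "travel": [-0.018, -0.0352, 0], "hand": 0}, {"delta_rot": [0, 0, 0], "travel": [-0.018, -0.0352, 0], "hand": 0}, {"delta_rot": [0, 0, 0], "travel": [-0.018, -0.0352, 0], "hand": 0}]}}

```text
t: 9.1
tool_pos: [542.5, 55.2, 186.9]
eef_rot: [0.0, 0.207, 0.978, -0.001]
ft_force: [-0.0, -0.4, -0.5]
gripper_width: -0.1
grasp_force: 0.0
```

{"api": "apply_moves", "payload": {"steps": [{"delta_rot": [0, 0, 0], "travel": [-0.018, -0.0352, 0], "hand": 0}, {"delta_rot": [0, 0, 0], "travel": [-0.018, -0.0352, 0], "hand": 0}, {"delta_rot": [0, 0, 0], "travel": [-0.018, -0.0352, 0], "hand": 0}, {"delta_rot": [0, 0, 0], "travel": [-0.018, -0.0352, 0], "hand": 0}, {"delta_rot": [0, 0, 0], "travel": [-0.018, -0.0352, 0], "hand": 0}, {"delta_rot": [0, 0, 0], "travel": [-0.018, -0.0352, 0], "hand": 0}, {"delta_rot": [0, 0, 0], "travel": [-0.007, -0.0112, 0.02], "hand": 0}, {"delta_rot": [0, 0, 0], "travel": [0, 0, 0.03], "hand": 0}, {"delta_rot": [0, 0, 0], "travel": [0, 0, 0], "hand": 0}, {"delta_rot": [0, 0, 0], "travel": [0, 0, 0], "hand": 0}]}}

```text
t: 9.93
tool_pos: [555.6, -192.0, 134.3]
eef_rot: [-0.003, 0.208, 0.978, 0.0]
ft_force: [0.3, -0.2, 0.3]
gripper_width: 0.2
grasp_force: 0.0
```

```bash
python3 chk.py; python3 chk.py
```

```text
[ 557.1 -192.1  136.6] [ 0.2 -0.1  1. ] 166 [105.7 107.3 108.2] (array([547.5, 206.4]), array([56.5, 24.8]), 67.4)
[ 558.3 -192.3  138.2] [-0.8 -0.   0.6] 168 [105.5 107.4 107.9] (array([547.8, 205.9]), array([55.7, 23.9]), 65.5)
```

The stop button is out and its wing is back at about 66°. Next is the reset button.

{"api": "apply_moves", "payload": {"steps": [{"delta_rot": [0, 0, 0], "travel": [0, 0, 0.02], "hand": 0}, {"delta_rot": [0, 0, 0], "travel": [0, 0, 0.015], "hand": 0}, {"delta_rot": [0, 0, 0], "travel": [0, 0, 0.006], "hand": 0}, {"delta_rot": [0, 0, 0], "travel": [0, 0, 0], "hand": 0}, {"delta_rot": [0, 0, 0], "travel": [0, 0, 0], "hand": 0}, {"delta_rot": [0, 0, 0], "travel": [0, 0, 0], "hand": 0}]}}

```text
t: 10.53
tool_pos: [559.3, -192.9, 98.0]
eef_rot: [0.001, 0.207, 0.978, -0.0]
ft_force: [0.5, -0.4, 0.2]
gripper_width: -0.0
grasp_force: 0.0
```

{"api": "apply_moves", "payload": {"steps": [{"delta_rot": [0, 0, 0], "travel": [0, 0, 0.004], "hand": 0}, {"delta_rot": [0, 0, 0], "travel": [0, 0, 0.0015], "hand": 0}, {"delta_rot": [0, 0, 0], "travel": [0, 0, 0.0015], "hand": 0}, {"delta_rot": [0, 0, 0], "travel": [0, 0, 0.0015], "hand": 0}, {"delta_rot": [0, 0, 0], "travel": [0, 0, 0.0015], "hand": 0}, {"delta_rot": [0, 0, 0], "travel": [0, 0, 0.001], "hand": 0}, {"delta_rot": [0, 0, 0], "travel": [0, 0, 0], "hand": 0}, {"delta_rot": [0, 0, 0], "travel": [0, 0, 0], "hand": 0}]}}

```text
t: 11.2
tool_pos: [559.0, -193.0, 86.1]
eef_rot: [0.001, 0.207, 0.978, -0.0]
ft_force: [1.1, 0.4, 5.5]
gripper_width: -0.2
grasp_force: 2.6
```

{"api": "apply_moves", "payload": {"steps": [{"delta_rot": [0, 0, 0], "travel": [0, 0, 0.0006], "hand": 0}, {"delta_rot": [0, 0, 0], "travel": [0, 0, 0], "hand": 0}]}}

```text
t: 11.37
tool_pos: [559.0, -193.1, 86.1]
eef_rot: [0.001, 0.207, 0.978, -0.0]
ft_force: [0.0, -0.2, 6.2]
gripper_width: 0.3
grasp_force: 3.6
```

The position stayed at 86.1 while the force rose, so the button is at its end stop. Now I retract.

{"api": "apply_moves", "payload": {"steps": [{"delta_rot": [0, 0, 0], "travel": [0, 0, -0.004], "hand": 0}, {"delta_rot": [0, 0, 0], "travel": [0, 0, -0.01], "hand": 0}, {"delta_rot": [0, 0, 0], "travel": [0, 0, -0.03], "hand": 0}, {"delta_rot": [0, 0, 0], "travel": [0, 0, -0.03], "hand": 0}, {"delta_rot": [0, 0, 0], "travel": [0.03, 0, -0.02], "hand": 0}, {"delta_rot": [0, 0, 0], "travel": [0.04, 0, 0], "hand": 0}, {"delta_rot": [0, 0, 0], "travel": [0.03, 0, 0], "hand": 0}, {"delta_rot": [0, 0, 0], "travel": [0, 0, 0], "hand": 0}, {"delta_rot": [0, 0, 0], "travel": [0, 0, 0], "hand": 0}, {"delta_rot": [0, 0, 0], "travel": [0, 0, 0], "hand": 0}]}}

```text
t: 12.2
tool_pos: [466.7, -152.2, 178.2]
eef_rot: [-0.0, 0.207, 0.978, -0.0]
ft_force: [-0.7, -0.7, 0.4]
gripper_width: -0.0
grasp_force: 0.0
```

```bash
python3 chk.py; python3 - <<'E'
from h import *
from station import get_image,r
d=get_image("scene"); P,ok=cloud(d)
k=ok&(np.hypot(P[...,0]-558.5,P[...,1]+192.2)<14)&(P[...,2]>50)&(P[...,2]<75); print("reset z",k.sum(),np.percentile(P[...,2][k],[50,90,97]).round(1))
d0=np.load("scene.npz"); P,ok=cloud(dict(d0))
k=ok&(np.hypot(P[...,0]-558.5,P[...,1]+192.2)<14)&(P[...,2]>50)&(P[...,2]<75); print("before",k.sum(),np.percentile(P[...,2][k],[50,90,97]).round(1))
cv2.imwrite("pics/end.png",d["color"][:,:,::-1]); print(r.observe()["t"])
E
```

```text
[ 467.3 -152.5  178.4] [ 0.7 -0.   0.2] 166 [105.7 107.3 107.8] (array([553.2, 203.4]), array([56.4, 11.9]), 65.6)
reset z 156 [65.6 67.3 67.8]
before 159 [65.3 67.3 67.8]
12.3
```

View pics/end.png

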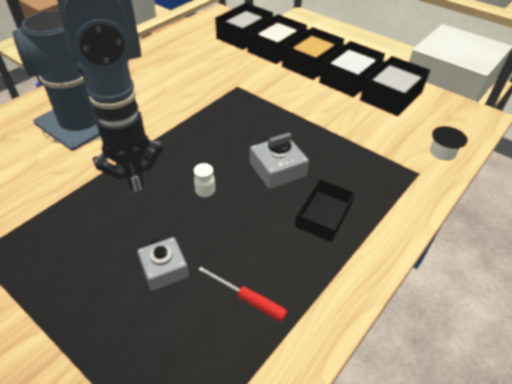

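The scene view shows both buttons out: the wing at (280,143) and the reset at (161,252). The jar (204,180), bin (326,210) and driver (245,293) have not moved, and the arm is clear.

```bash
python3 -c "
from station import job
print(job.close_job())"
```

```text
the job is handed in; nothing more can be done
None
```

The job is handed in, with no verdict returned: the stop button was latched, turned about 0.8 rad until it sprang out and returned to rest, then the reset button was pressed to its stop and came out again; pushes read under 10 N, and the jar, bin and screwdriver look unmoved.

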